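# Point out the missing chuck jaw and its slot

## Robot

A 6-joint arm with a two-finger parallel gripper is mounted at the origin on the work surface. World frame = base frame: x ahead of the robot, y to its left, z up, the work surface at z = 0. Lengths are in mm, angles in rad, forces in N, time in s.
With the tool pointing down it reaches from about 300 to 775 mm from the base axis. Payload 14.6 kg.
Tool frame: the origin (TCP) lies midway between the tips of the shut fingers; the grasp point (between the pads) lies 19 mm behind it (manip.tcp_to_grasp is the distance from the TCP to the grasp point, in mm); z points along the fingers, x is the direction in which the jaws open and shut, and the axes are right-handed (so a half turn about z gives the same grasp; the last joint's range is limited). The gripper opens to 94 mm and grips with 3 to 60 N. Pads are 16 mm wide; open, the fingers measure 119 mm over their backs; the gripper's body (75 mm by 177 mm) begins 78 mm behind the grasp point.
Start: joints at [-1.372, 0.3, 1.521, -0, 1.321, -0.067], TCP at [144.468, -530.677, 205.446] pointing down, gripper open.
Joint ranges: [-3.03, 3.03], [-0.79, 2.21], [0.23, 2.52], [-1.04, 4.18], [0, 3.07], [-2.55, 2.55]. Speed limits (rad/s): [2.22, 2.22, 2.57, 3.14, 3.14, 3.14].

## Interface

Orientations are given as [roll, pitch, yaw] about the fixed x, y, z axes, in that order (R = Rz(yaw) Ry(pitch) Rx(roll)).
In Python, from cell import manip gives the robot as it stands.
- The arm moves only by the tool arm_command, never from a script. Its argument "steps" is a list of rows, each a list of 3 entries, a list of its own where there are three numbers: the opening, from 0 (shut) to 1 (fully open), then the shift along the tool's x, y, z in cm, then the turn about the tool's z in rad. A call has 1 to 5 rows; each row shifts and turns the commanded pose from where the row before left it, along the tool's axes as they then stand; what a row does not reach is not made up. A row lasts 1/12 s, in which the tool goes at most 41.7 mm and 7.16 degrees, less where a joint would pass 70% of its speed; a pose out of reach is approached as far as the arm can. A call with a gripper value outside its range is refused whole. The fingers move at their own pace and stop on an object; "force" is the grip in N (left out, the last holds). Time passes only in rows, so rows that do not move let the fingers close. It gives the time, the measured TCP pose, the force and the opening at its end, in the units of the state.
- manip.read_state(): the state, without advancing time (a new reading comes with each control period).
- manip.camera(name): name is "scene" or "top" or "wrist"; returns (picture, depth): 420x560x3 uint8, red, green, blue; 420x560 float32, mm along the optical axis (not along the pixel's ray), 0 where there is no reading.
- manip.calibration(name): a dict with "fx", "fy", "cx", "cy" (pixels), "R" (3x3) and "t" (3): a world point X has camera coordinates R X + t; the wrist camera has in their place "tool_from_camera" (4x4, takes a point from camera to tool coordinates, whose origin is the TCP and whose axes are the tool frame's). Camera axes: x right, y down, z forward; pixel columns grow to the right and rows downward; lengths in mm; the calibration is good to about 2 mm. A picture is of the moment at which its call begins: read the wrist's pose just before it. calibration takes no time and is no camera call.
- manip.sign_off(): hands the job in, once; it reports no verdict.
The state is a dict: "clock": time; "joints": joint angles; "qd": joint speeds; "effort": joint torques, N m; "eef_pos": TCP position; "eef_rot": TCP orientation; "wrist_force": force on the tool from outside, world axes, zero at the start; "moment": the same for the moment, N m; "finger_gap": finger opening in mm.
Only numpy, scipy, OpenCV 4.12 (cv2) and the standard library are available. Lean on these libraries where they do the work, as an engineer would, in place of code of your own. Each camera call takes 0.05 s, during which the arm holds its last target.

## Task

Show the machine setter which jaw goes where, by pointing only. Of the three loose jaws on the bench, point down at the middle of the stepped one, the same kind as the two already mounted on the chuck, with the fingertips two or three centimetres above it for about two seconds; then point in the same way at the middle of the empty jaw slot on the chuck's top face for about two seconds. Touch and move nothing, do not come down low over any other jaw, loose or mounted, and finish with the hand raised well clear, the fingertips at least 20 cm above the bench.

Things in the scene. Friction and masses are not known exactly. Their poses are not given: they have to be found in the camera images.
- stepped_top (a point): The loose stepped jaw, the one to point at: a stair of three steps each 28 mm long, 16, 32 and 48 mm high, rising along its +x. Bare steel, 84 x 38 x 48 mm, loose, lying on the bench. This point is in the middle of its 84 x 38 mm plan, 48 mm above the bench; its x axis runs along the 84 mm length, z up. The middle step lies 16 mm under this point; the highest step reaches its height.
- plain_top (a point): The plain loose jaw, a full rectangular block with two bolt holes in its top; not to be pointed at. Bare steel, 84 x 38 x 48 mm, loose, lying on the bench. This point is in the middle of its 84 x 38 mm plan, 48 mm above the bench; its x axis runs along the 84 mm length, z up.
- notched_top (a point): The notched loose jaw, a block with a 16 mm wide, 28 mm long notch cut through its -x end and two bolt holes; not to be pointed at. Bare steel, 84 x 38 x 48 mm, loose, lying on the bench. This point is in the middle of its 84 x 38 mm plan, 48 mm above the bench; its x axis runs along the 84 mm length, z up.
- empty_slot (a point): Middle of the empty jaw slot, a dark radial groove 84 mm long and 26 mm wide in the top face of the chuck. The chuck is a heavy fixed steel cylinder, 230 mm across and 70 mm high, lying face up on the bench, with three slots 120 degrees apart, turned any way round. This point is at the height of the top face (70 mm above the bench), 70 mm from the chuck's axis; x points radially outward along the slot, z up.
- mounted_jaw_a (a point): One of the two stepped jaws fixed on the chuck, 84 x 38 x 48 mm, standing on its top face, long side radial, highest step outward; not to be pointed at. This point is in the middle of its plan, at the height of its highest step, 118 mm above the bench and 70 mm from the chuck's axis.
- mounted_jaw_b (a point): The other mounted stepped jaw, same size; its point lies in the same place on it.
- chuck_key: Loose steel T-shaped chuck key lying flat on the bench, 16 mm thick: cross handle 130 mm, shank 107 mm along its x. Origin on the bench under the middle of the shank. To be left alone. (A fixed green bin of tools, up to 130 mm high, also stands on the bench to the robot's right, beyond the chuck and out of the way.)
Things that resemble listed ones, but are neither listed nor needed, are in the scene too. What is shaped like the part that bears empty_slot but purple is not meant. What is shaped like the part that bears stepped_top but turquoise is not meant.

How it is judged:
By the outcome, as a careful person would: the job done as asked, in the order asked, and still so for the second after the job is handed in, with the robot touching nothing.
It also fails if it takes over 45 s, if anything falls off the work surface, if the arm or the gripper's body presses on something with over 40 N, if the wrist force passes 120 N, or if a joint passes its speed limit or range.

## Working session

There is one attempt and no reset: what is moved stays moved. The work goes in short steps, Python scripts to look and compute and a tool call to move; the robot and the scene stay as the last step left them, time stands still between calls to the robot, and variables do not carry over. Pictures are saved under pics/ and viewed, and the job is handed in when it is done.

Besides the shell and the picture viewer there is one more tool, called after "Request:" as name(argument=value, ...), one argument or row to a line, values as JSON. arm_command: Moves the arm, as the interface text tells. Its arguments: {"type":"object","properties":{"steps":{"type":"array","items":{"type":"array"}},"force":{"type":"number"}},"required":["steps"]}

```bash
mkdir -p pics
python3 - <<'E'
from cell import manip
import cv2,numpy as np
for n in("scene","top"):
    p,d=manip.camera(n); np.savez(f"pics/{n}.npz",p=p,d=d); cv2.imwrite(f"pics/{n}0.png",p[:,:,::-1])
    print(manip.calibration(n))
print(manip.read_state())
E
```

```text
{'fx': 425.79675145372755, 'fy': 425.79675145372755, 'cx': 276.9714128288348, 'cy': 204.02164105511827, 'R': array([[ 0.6674085 ,  0.74467809,  0.00452069],
       [ 0.56427126, -0.501741  , -0.65563246],
       [-0.48596691,  0.44012557, -0.75506665]]), 't': array([-318.20657542, -272.94350458, 1563.12893124])}
{'fx': 407.3405704539498, 'fy': 407.3405704539498, 'cx': 277.8037215778978, 'cy': 205.22721250400855, 'R': array([[-0.01860565, -0.99980473,  0.00665861],
       [-0.9973645 ,  0.0180923 , -0.07026182],
       [ 0.07012763, -0.00794833, -0.99750636]]), 't': array([ -58.65250299,  549.4548998 , 1333.92343892])}
{'clock': 0.1, 'joints': array([-1.37157209e+00,  3.00409017e-01,  1.52148452e+00, -7.24064393e-06,
        1.32073106e+00, -6.65826584e-02]), 'qd': array([ 0.00051795, -0.00134629, -0.00185466, -0.00174169,  0.00024212,
        0.00138209]), 'effort': array([-4.31463950e-04, -5.32641864e+01, -3.53283978e+01,  7.08699413e-02,
        2.34992226e-02, -7.12502151e-05]), 'eef_pos': array([ 144.43725528, -530.45721365,  204.96124222]), 'eef_rot': array([-3.14153099e+00,  1.03012393e-03, -1.30498760e+00]), 'wrist_force': array([0.0716053 , 0.51299028, 0.31862155]), 'moment': array([-0.07090567, -0.0232703 ,  0.00992219]), 'finger_gap': 94.02998934867699}
```

View pics/scene0.png

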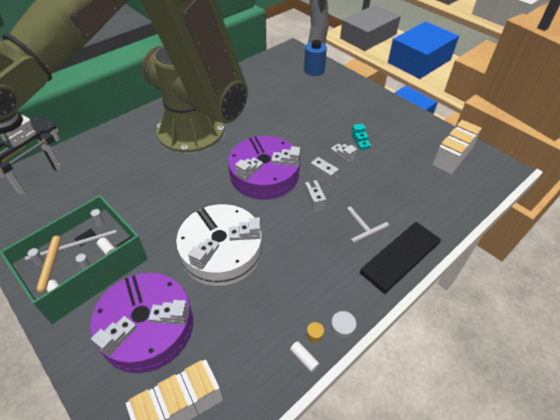

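View pics/top0.png

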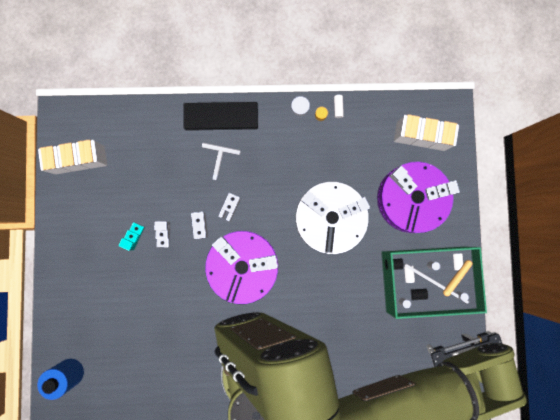

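The scene picture shows three loose jaws, a turquoise decoy, a bare-steel chuck and two purple ones. In the top view the white chuck is at about (332,217) with its dark empty slot at (331,240). The loose jaws are at about (162,235), (198,225) and (229,206). I'll enlarge these.

Run:
```python
import cv2,numpy as np
t=np.load("pics/top.npz");p=t['p'][:,:,::-1]
cv2.imwrite("pics/c1.png",cv2.resize(p[185:255,110:250],(800,400),interpolation=cv2.INTER_CUBIC))
cv2.imwrite("pics/c2.png",cv2.resize(p[175:260,280:380],(700,595),interpolation=cv2.INTER_CUBIC))
s=np.load("pics/scene.npz")['p'][:,:,::-1]
cv2.imwrite("pics/c3.png",cv2.resize(s[115:215,290:380],(540,600),interpolation=cv2.INTER_CUBIC))
```

```text
(no output)
```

View pics/c1.png

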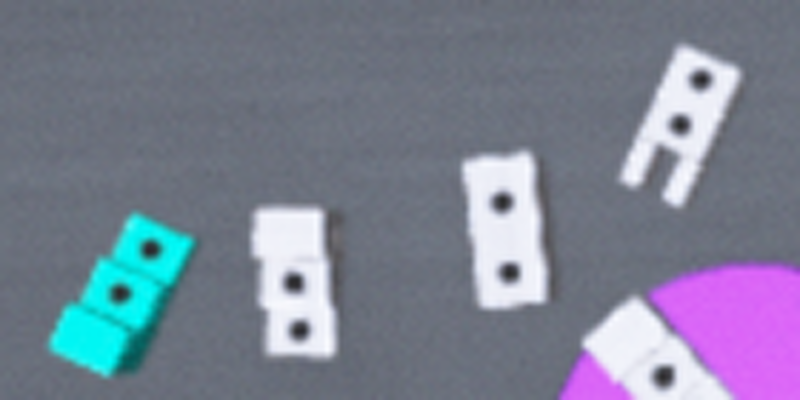

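View pics/c2.png

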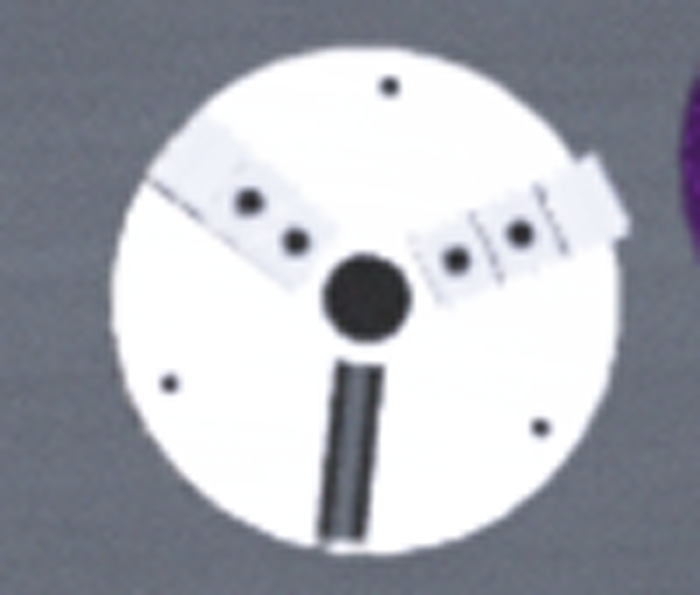

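View pics/c3.png

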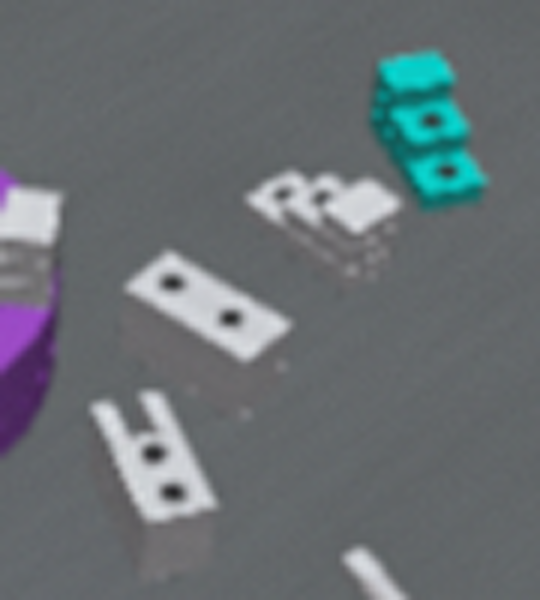

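```bash
cat > h.py <<'E'
from cell import manip
import numpy as np
def px(name,u,v,z):
    c=manip.calibration(name);R=np.array(c['R']);t=np.array(c['t'])
    d=R.T@np.array([(u-c['cx'])/c['fx'],(v-c['cy'])/c['fy'],1]);o=-R.T@t
    return o+d*(z-o[2])/d[2]
def tool(target):
    from scipy.spatial.transform import Rotation as Ro
    s=manip.read_state();R=Ro.from_euler('xyz',s['eef_rot']).as_matrix()
    print('t',s['clock'],'pos',s['eef_pos'].round(1),'rot',s['eef_rot'].round(3),'q',s['joints'].round(2),'gap',s['finger_gap'].round(1))
    print('tool shift cm',(R.T@(np.array(target)-s['eef_pos'])/10).round(2))
E
python3 - <<'E'
from h import *
f=lambda u,v,z:px("top",110+u/5.714-.5+.09,185+v/5.714-.5+.09,z).round(1)
for n,a in dict(hi1=(252,208,48),hi2=(325,207,48),lo1=(268,356,16),lo2=(336,355,16),hm=(293,283,32),hl=(300,330,16),p1=(502,203,48),p2=(510,271,48),n1=(700,79,48),n2=(680,124,48)).items(): print(n,f(*a))
g=lambda u,v,z:px("top",280+u/7-.43,175+v/7-.43,z).round(1)
for n,a in dict(c=(367,298,70),i=(360,365,70),o=(343,540,70),L=(113,300,70),R=(619,300,70),T=(367,46,70),B=(367,554,70)).items(): print(n,g(*a))
h=lambda u,v,z:px("scene",290+u/6-.42,115+v/6-.42,z).round(1)
print('scene', h(323,198,32),h(284,194,16))
s=np.load("pics/scene.npz");t=np.load("pics/top.npz")
def P(name,d,u,v):
    c=manip.calibration(name);z=d[v,u];return np.array(c['R']).T@(np.array([(u-c['cx'])/c['fx']*z,(v-c['cy'])/c['fy']*z,z])-c['t'])
for u,v in((161,226),(162,234),(162,242),(198,225),(310,200),(331,240),(350,235)): print((u,v),P("top",t['d'],u,v).round(1))
tool([0,0,200])
E
```

```text
hi1 [502.4 334.2  48. ]
hi2 [502.2 292.9  48. ]
lo1 [417.9 334.2  16. ]
lo2 [417.8 295.   16. ]
hm [459.7 315.4  32. ]
hl [432.6 315.8  16. ]
p1 [502.7 192.7  48. ]
p2 [464.1 188.4  48. ]
n1 [571.2  79.8  48. ]
n2 [545.7  91.4  48. ]
c [ 503.4 -240.7   70. ]
i [ 473.  -236.7   70. ]
o [ 393.9 -226.8   70. ]
L [ 504.7 -124.8   70. ]
R [ 500.4 -355.9   70. ]
T [ 619.2 -244.    70. ]
B [ 387.3 -237.5   70. ]
scene [461.9 317.9  32. ] [433.6 318.5  16. ]
(161, 226) [485.8 311.   46.4]
(162, 234) [460.  312.7  28.4]
(162, 242) [433.7 316.   16.1]
(198, 225) [486.8 190.9  48.4]
(310, 200) [ 555.7 -167.5  118.5]
(331, 240) [ 430.8 -235.6   69.4]
(350, 235) [ 445.5 -297.5   64.8]Traceback (most recent call last):
  File "<stdin>", line 12, in <module>
  File "h.py", line 10, in tool
    print('t',s['clock'],'pos',s['eef_pos'].round(1),'rot',s['eef_rot'].round(3),'q',s['joints'].round(2),'gap',s['finger_gap'].round(1))
                                                                                                                ^^^^^^^^^^^^^^^^^^^^^
AttributeError: 'float' object has no attribute 'round'
```

Run:
```python
import cv2,numpy as np
s=np.load("pics/scene.npz")['p'][:,:,::-1]
cv2.imwrite("pics/c4.png",cv2.resize(s[195:285,165:275],(733,600),interpolation=cv2.INTER_CUBIC))
```

```text
(no output)
```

View pics/c4.png

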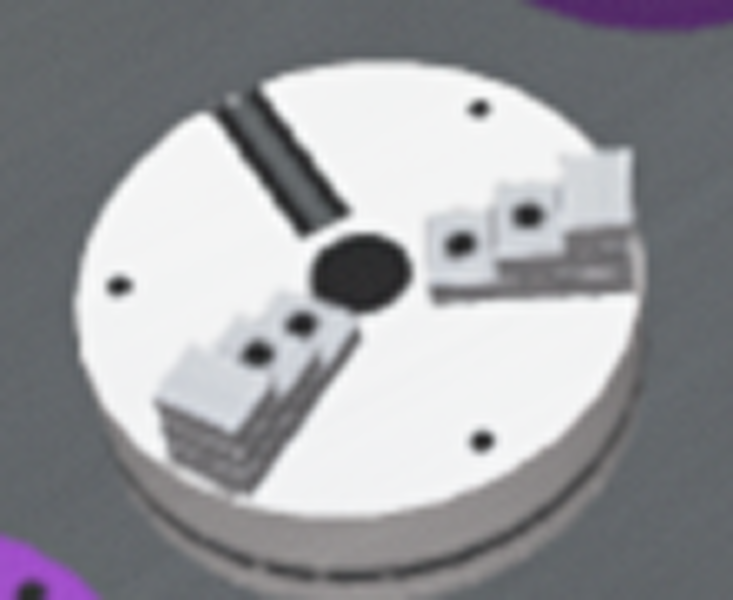

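Height checks: the three steps read about 46, 28–32 and 16 mm, and the length comes out at 84 mm. The slot middle is 70 mm from the chuck axis and the chuck is 231 mm across. Targets are the stepped jaw at (460,315.5) and the slot at (433.5,-232).

```bash
sed -i "s/s\['finger_gap'\].round(1)/round(s['finger_gap'],1)/" h.py
python3 - <<'E'
from h import *
print('slot from scene',((px("scene",165+325/6.66-.42,195+225/6.66-.42,70)+px("scene",165+240/6.66-.42,195+97/6.66-.42,70))/2).round(1))
tool([500,-120,260])
E
```

```text
slot from scene [ 435.  -227.9   70. ]
t 0.1 pos [ 144.4 -530.5  205. ] rot [-3.142e+00  1.000e-03 -1.305e+00] q [-1.37  0.3   1.52 -0.    1.32 -0.07] gap 94.0
tool shift cm [-30.27 -45.09  -5.47]
```

Request:
arm_command(
  steps=[
    [0, [-1.9, -2.8, -1.1], 0],
    [0, [-1.9, -2.8, -1.1], 0],
    [0, [-1.9, -2.8, -1.1], 0],
    [0, [-1.9, -2.8, -1.1], 0],
    [0, [-1.9, -2.8, -1.1], 0],
  ],
)

```text
clock: 0.52
eef_pos: [255.2, -400.8, 260.7]
eef_rot: [3.142, 0.0, -1.305]
wrist_force: [0.9, -1.1, 0.5]
finger_gap: 64.3
```

Request:
arm_command(
  steps=[
    [0, [-1.9, -2.8, 0], 0],
    [0, [-1.9, -2.8, 0], 0],
    [0, [-1.9, -2.8, 0], 0],
    [0, [-1.9, -2.8, 0], 0],
    [0, [-1.9, -2.8, 0], 0],
  ],
)

```text
clock: 0.93
eef_pos: [365.4, -272.3, 260.4]
eef_rot: [3.141, 0.0, -1.305]
wrist_force: [0.2, 0.3, -0.0]
finger_gap: 31.2
```

Request:
arm_command(
  steps=[
    [0, [-1.9, -2.8, 0], 0],
    [0, [-1.9, -2.8, 0], 0],
    [0, [-1.9, -2.8, 0], 0],
    [0, [-1.9, -2.8, 0], 0],
    [0, [-1.9, -2.8, 0], 0],
  ],
)

```text
clock: 1.35
eef_pos: [475.6, -143.8, 260.3]
eef_rot: [3.141, 0.0, -1.305]
wrist_force: [0.3, -0.4, -0.2]
finger_gap: 0.7
```

Run:
```python
from h import *
tool([461,316.5,260])
```

```text
t 1.35 pos [ 475.6 -143.8  260.3] rot [ 3.141  0.    -1.305] q [-0.37  0.14  1.59 -0.    1.41  0.94] gap 0.7
tool shift cm [-4.480e+01 -1.069e+01  3.000e-02]
```

Request:
arm_command(
  steps=[
    [0, [-3, -0.7, 0], 0],
    [0, [-3, -0.7, 0], 0],
    [0, [-3, -0.7, 0], 0],
    [0, [-3, -0.7, 0], 0],
    [0, [-3, -0.7, 0], 0],
  ],
)

```text
clock: 1.77
eef_pos: [468.8, 10.0, 260.2]
eef_rot: [3.141, 0.0, -1.305]
wrist_force: [-0.2, -0.4, 0.4]
finger_gap: 0.6
```

Request:
arm_command(
  steps=[
    [0, [-3, -0.7, 0], 0],
    [0, [-3, -0.7, 0], 0],
    [0, [-3, -0.7, 0], 0],
    [0, [-3, -0.7, 0], 0],
    [0, [-3, -0.7, 0], 0],
  ],
)

```text
clock: 2.18
eef_pos: [463.1, 164.0, 260.3]
eef_rot: [3.141, 0.0, -1.305]
wrist_force: [0.6, -0.4, -0.3]
finger_gap: 0.0
```

Request:
arm_command(
  steps=[
    [0, [-3, -0.7, 0], 0],
    [0, [-3, -0.7, 0], 0],
    [0, [-3, -0.7, 0], 0],
    [0, [-3, -0.7, 0], 0],
    [0, [-2.8, -0.8, 0], 0],
  ],
)

```text
clock: 2.6
eef_pos: [458.9, 316.4, 260.2]
eef_rot: [3.141, -0.0, -1.305]
wrist_force: [0.2, 0.4, -0.3]
finger_gap: 0.3
```

Run:
```python
from h import *
import cv2
tool([461,316.5,71])
c=manip.calibration("wrist"); s=manip.read_state()
p,d=manip.camera("wrist"); np.savez("pics/w1.npz",p=p,d=d); cv2.imwrite("pics/w1.png",p[:,:,::-1]); print(c)
```

```text
t 2.6 pos [458.9 316.4 260.2] rot [ 3.141 -0.    -1.305] q [0.54 0.28 1.42 0.   1.44 1.84] gap 0.3
tool shift cm [ 0.05 -0.22 18.92]
{'fx': 293.86230324366187, 'fy': 293.86230324366187, 'cx': 278.6410582737084, 'cy': 212.21631569495247, 'tool_from_camera': array([[ 9.99999816e-01, -5.92829141e-04,  1.31808839e-04,
        -7.37367314e-01],
       [ 5.34990516e-04,  9.62641027e-01,  2.70780294e-01,
        -7.88666314e+01],
       [-2.87411045e-04, -2.70780173e-01,  9.62641166e-01,
        -1.79896172e+02],
       [ 0.00000000e+00,  0.00000000e+00,  0.00000000e+00,
         1.00000000e+00]])}
```

View pics/w1.png

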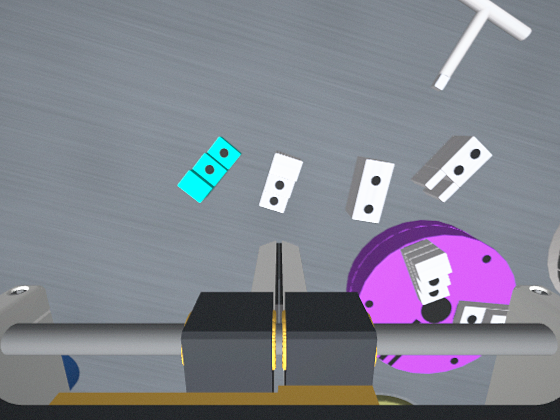

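The wrist view shows the bare stepped jaw at about (281,183), with its middle-step hole at (279.5,185). Its top face touches the fingers' pointing line.

```bash
cat >> h.py <<'E'
def wp(u,v,z,s):
    from scipy.spatial.transform import Rotation as Ro
    c=manip.calibration("wrist");T=c['tool_from_camera'];R=Ro.from_euler('xyz',s['eef_rot']).as_matrix()
    d=R@T[:3,:3]@np.array([(u-c['cx'])/c['fx'],(v-c['cy'])/c['fy'],1]);o=R@T[:3,3]+s['eef_pos']
    return (o+d*(z-o[2])/d[2]).round(1)
E
python3 - <<'E'
from h import *
import cv2
s=manip.read_state()
print(wp(279.5,185,32,s),wp(274,201,16,s),'hi',wp(277,153,48,s),wp(303,160,48,s))
p=np.load("pics/w1.npz")['p'][:,:,::-1]
cv2.imwrite("pics/w1c.png",cv2.resize(p[140:225,245:320],(525,595),interpolation=cv2.INTER_CUBIC))
E
```

```text
[462.2 320.7  32. ] [434.1 321.4  16. ] hi [505.1 335.9  48. ] [505.4 300.5  48. ]
```

View pics/w1c.png

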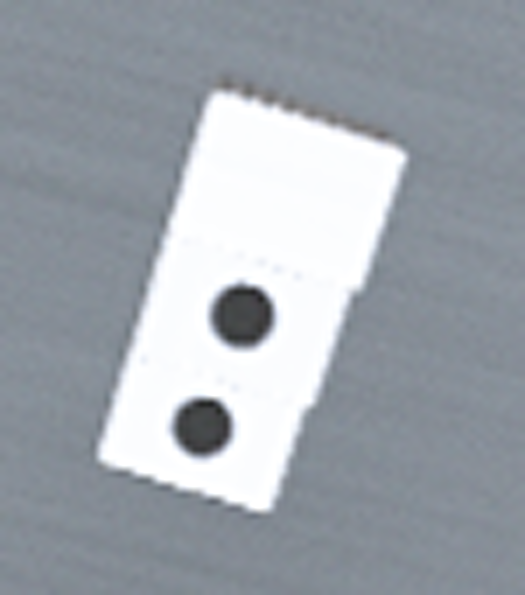

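Request:
arm_command(
  steps=[
    [0, [-0.1, -0.3, 2.8], 0],
    [0, [0, 0, 2.8], 0],
    [0, [0, 0, 2.8], 0],
    [0, [0, 0, 2.8], 0],
    [0, [0, 0, 2.8], 0],
  ],
)

```text
clock: 3.07
eef_pos: [461.8, 316.3, 118.9]
eef_rot: [3.141, -0.0, -1.305]
wrist_force: [1.0, -0.3, 1.0]
finger_gap: 0.4
```

Request:
arm_command(
  steps=[
    [0, [0, 0, 2.4], 0],
    [0, [0, 0, 1.5], 0],
    [0, [0, 0, 0.7], 0],
    [0, [0, 0, 0.3], 0],
    [0, [0, 0, 0], 0],
  ],
)

```text
clock: 3.48
eef_pos: [462.1, 316.5, 71.5]
eef_rot: [3.141, -0.0, -1.305]
wrist_force: [-0.1, -0.2, 0.1]
finger_gap: 0.4
```

Run:
```python
from h import *
import cv2
tool([461.5,318,71])
p,d=manip.camera("scene"); cv2.imwrite("pics/s2.png",cv2.resize(p[90:240,270:410,::-1],(560,600),interpolation=cv2.INTER_CUBIC))
```

```text
t 3.4833 pos [462.1 316.5  71.5] rot [ 3.141 -0.    -1.305] q [0.54 0.47 1.62 0.   1.05 1.84] gap 0.4
tool shift cm [-0.16  0.02  0.05]
```

View pics/s2.png

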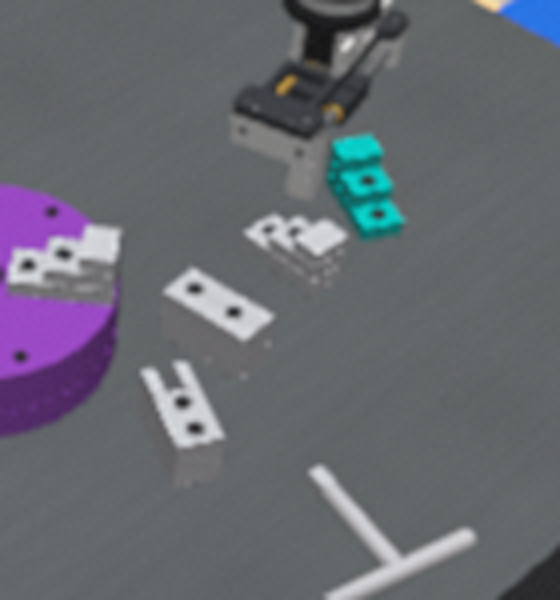

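The fingertips hover just above the middle of the stepped jaw (at about (302,195) in the crop, jaw at (297,237)). I'll hold here.

Request:
arm_command(
  steps=[
    [0, [-0.1, 0, 0.1], 0],
    [0, [0, 0, 0], 0],
    [0, [0, 0, 0], 0],
    [0, [0, 0, 0], 0],
    [0, [0, 0, 0], 0],
  ],
)

```text
clock: 3.95
eef_pos: [461.9, 317.5, 70.7]
eef_rot: [-3.141, 0.0, -1.305]
wrist_force: [1.4, 0.5, 0.1]
finger_gap: 0.2
```

Request:
arm_command(
  steps=[
    [0, [0, 0, 0], 0],
    [0, [0, 0, 0], 0],
    [0, [0, 0, 0], 0],
    [0, [0, 0, 0], 0],
    [0, [0, 0, 0], 0],
  ],
)

```text
clock: 4.37
eef_pos: [461.8, 317.5, 70.4]
eef_rot: [3.142, -0.0, -1.305]
wrist_force: [-0.2, 0.1, 0.1]
finger_gap: 0.3
```

Request:
arm_command(
  steps=[
    [0, [0, 0, 0], 0],
    [0, [0, 0, 0], 0],
    [0, [0, 0, 0], 0],
    [0, [0, 0, 0], 0],
    [0, [0, 0, 0], 0],
  ],
)

```text
clock: 4.78
eef_pos: [461.8, 317.5, 70.5]
eef_rot: [3.142, -0.0, -1.305]
wrist_force: [1.1, -0.3, 0.3]
finger_gap: 0.5
```

Request:
arm_command(
  steps=[
    [0, [0, 0, 0], 0],
    [0, [0, 0, 0], 0],
    [0, [0, 0, 0], 0],
    [0, [0, 0, 0], 0],
    [0, [0, 0, 0], 0],
  ],
)

```text
clock: 5.2
eef_pos: [461.8, 317.5, 70.5]
eef_rot: [-3.142, 0.0, -1.305]
wrist_force: [-0.7, -0.3, -0.3]
finger_gap: 0.8
```

Request:
arm_command(
  steps=[
    [0, [0, 0, 0], 0],
    [0, [0, 0, 0], 0],
    [0, [0, 0, 0], 0],
    [0, [0, 0, 0], 0],
    [0, [0, 0, 0], 0],
  ],
)

```text
clock: 5.62
eef_pos: [461.8, 317.4, 70.4]
eef_rot: [-3.142, -0.0, -1.305]
wrist_force: [-0.0, 0.4, 0.9]
finger_gap: 0.4
```

Request:
arm_command(
  steps=[
    [0, [0, 0, -2.8], 0],
    [0, [0, 0, -3], 0],
    [0, [0, 0, -3], 0],
    [0, [0, 0, -3], 0],
    [0, [0, 0, -3], 0],
  ],
)

```text
clock: 6.03
eef_pos: [461.6, 317.3, 220.0]
eef_rot: [-3.142, -0.0, -1.305]
wrist_force: [0.6, 0.7, 0.0]
finger_gap: 0.8
```

Request:
arm_command(
  steps=[
    [0, [0, 0, -2.5], 0],
    [0, [0, 0, -2], 0],
    [0, [2, 0.5, 0], 0],
    [0, [3, 0.7, 0], 0],
    [0, [3, 0.7, 0], 0],
  ],
)

```text
clock: 6.45
eef_pos: [464.2, 234.7, 263.5]
eef_rot: [-3.141, 0.0, -1.304]
wrist_force: [0.7, 0.3, 0.0]
finger_gap: 0.3
```

Run:
```python
from h import *
tool([434,-230.5,260])
```

```text
t 6.45 pos [464.2 234.7 263.5] rot [-3.141  0.    -1.304] q [0.4  0.19 1.52 0.   1.43 1.7 ] gap 0.3
tool shift cm [44.07 15.2   0.35]
```

Request:
arm_command(
  steps=[
    [0, [2.9, 1, 0], 0],
    [0, [2.9, 1, 0], 0],
    [0, [2.9, 1, 0], 0],
    [0, [2.9, 1, 0], 0],
    [0, [2.9, 1, 0], 0],
  ],
)

```text
clock: 6.87
eef_pos: [453.9, 80.9, 263.6]
eef_rot: [-3.141, -0.0, -1.305]
wrist_force: [1.1, -0.8, -0.1]
finger_gap: 0.1
```

Request:
arm_command(
  steps=[
    [0, [2.9, 1, 0], 0],
    [0, [2.9, 1, 0], 0],
    [0, [2.9, 1, 0], 0],
    [0, [2.9, 1, 0], 0],
    [0, [2.9, 1, 0], 0],
  ],
)

```text
clock: 7.28
eef_pos: [443.8, -72.2, 263.6]
eef_rot: [-3.141, -0.0, -1.305]
wrist_force: [-0.2, 0.4, 0.4]
finger_gap: 0.4
```

Request:
arm_command(
  steps=[
    [0, [2.9, 1, 0], 0],
    [0, [2.9, 1, 0], 0],
    [0, [2.9, 1, 0], 0],
    [0, [2.9, 1, 0], 0],
    [0, [2.5, 1, 0], 0],
  ],
)

```text
clock: 7.7
eef_pos: [432.6, -221.8, 263.5]
eef_rot: [-3.142, -0.0, -1.305]
wrist_force: [0.5, -0.2, 0.3]
finger_gap: 0.4
```

Run:
```python
from h import *
import cv2
tool([434,-230.5,95])
p,d=manip.camera("wrist"); np.savez("pics/w2.npz",p=p,d=d); cv2.imwrite("pics/w2.png",p[:,:,::-1])
```

```text
t 7.7 pos [ 432.6 -221.8  263.5] rot [-3.142 -0.    -1.305] q [-0.55  0.11  1.61 -0.    1.42  0.76] gap 0.4
tool shift cm [ 0.87  0.09 16.85]
```

View pics/w2.png

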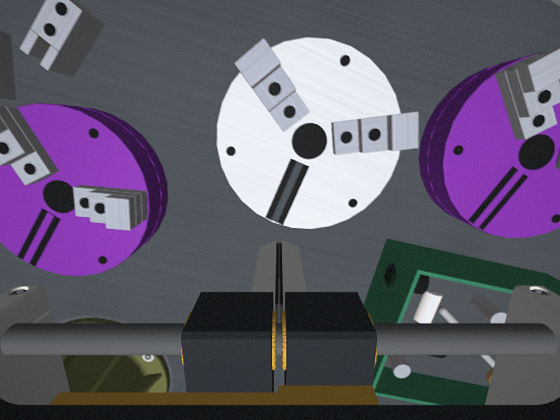

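The wrist view shows the slot of the bare-steel chuck running from about (299,162) to (273,222), with the chuck centre at (309,141).

Run:
```python
from h import *
s=manip.read_state()
c=wp(309,141,70,s);i=wp(299,162,70,s);o=wp(273,222,70,s);print(c,i,o,(i+o)/2)
tool([434,-230,95])
```

```text
[ 504.6 -243.7   70. ] [ 476.7 -238.9   70. ] [ 391.6 -227.5   70. ] [ 434.15 -233.2    70.  ]
t 7.75 pos [ 432.1 -224.9  263.2] rot [ 3.141e+00 -1.000e-03 -1.307e+00] q [-0.55  0.12  1.61 -0.    1.42  0.75] gap 0.4
tool shift cm [ 0.53 -0.07 16.82]
```

Request:
arm_command(
  steps=[
    [0, [0.4, -0.1, 2.8], 0],
    [0, [0, 0, 2.8], 0],
    [0, [0, 0, 2.8], 0],
    [0, [0, 0, 2.8], 0],
    [0, [0, 0, 2.5], 0],
  ],
)

```text
clock: 8.17
eef_pos: [434.6, -223.4, 124.9]
eef_rot: [3.141, 0.0, -1.305]
wrist_force: [-0.1, 0.1, -0.5]
finger_gap: 0.5
```

Request:
arm_command(
  steps=[
    [0, [0, 0, 1.6], 0],
    [0, [0, 0, 0.9], 0],
    [0, [0, 0, 0.4], 0],
    [0, [0, 0, 0.2], 0],
    [0, [0, 0, 0], 0],
  ],
)

```text
clock: 8.58
eef_pos: [435.3, -223.7, 96.0]
eef_rot: [-3.141, -0.001, -1.305]
wrist_force: [-0.0, 0.0, 0.0]
finger_gap: 0.3
```

Run:
```python
from h import *
import cv2
tool([434,-230,95])
p,d=manip.camera("scene"); cv2.imwrite("pics/s3.png",cv2.resize(p[170:290,160:280,::-1],(600,600),interpolation=cv2.INTER_CUBIC))
```

```text
t 8.5833 pos [ 435.3 -223.7   96. ] rot [-3.141e+00 -1.000e-03 -1.305e+00] q [-0.55  0.29  1.81 -0.    1.04  0.76] gap 0.3
tool shift cm [0.57 0.29 0.1 ]
```

View pics/s3.png

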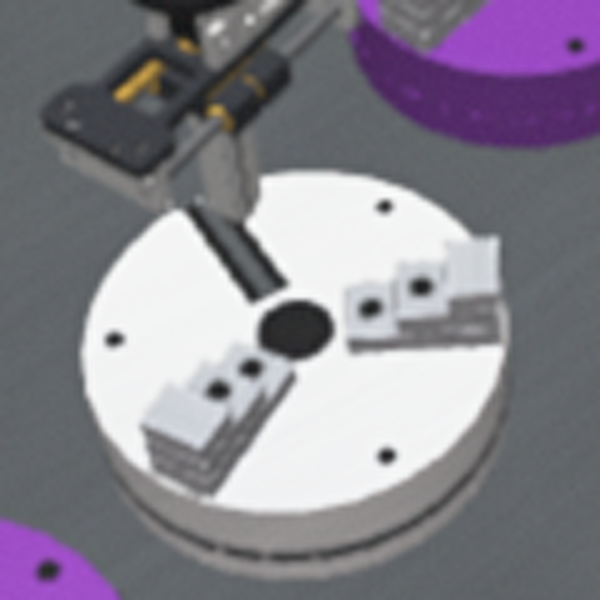

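The tips are above the slot but about 6 mm to one side, so I'll correct that and then hold.

Request:
arm_command(
  steps=[
    [0, [0.6, 0.2, 0.1], 0],
    [0, [0, 0, 0], 0],
    [0, [0, 0, 0], 0],
    [0, [0, 0, 0], 0],
    [0, [0, 0, 0], 0],
  ],
)

```text
clock: 9.05
eef_pos: [434.7, -229.9, 94.6]
eef_rot: [-3.141, -0.0, -1.305]
wrist_force: [-0.3, -0.1, -0.5]
finger_gap: 0.8
```

Request:
arm_command(
  steps=[
    [0, [0, 0, 0], 0],
    [0, [0, 0, 0], 0],
    [0, [0, 0, 0], 0],
    [0, [0, 0, 0], 0],
    [0, [0, 0, 0], 0],
  ],
)

```text
clock: 9.47
eef_pos: [434.6, -229.9, 94.4]
eef_rot: [3.142, 0.0, -1.305]
wrist_force: [0.4, 0.4, 0.7]
finger_gap: 0.6
```

Request:
arm_command(
  steps=[
    [0, [0, 0, 0], 0],
    [0, [0, 0, 0], 0],
    [0, [0, 0, 0], 0],
    [0, [0, 0, 0], 0],
    [0, [0, 0, 0], 0],
  ],
)

```text
clock: 9.88
eef_pos: [434.6, -229.9, 94.4]
eef_rot: [-3.142, 0.0, -1.305]
wrist_force: [-0.1, 0.1, -0.6]
finger_gap: 0.2
```

Request:
arm_command(
  steps=[
    [0, [0, 0, 0], 0],
    [0, [0, 0, 0], 0],
    [0, [0, 0, 0], 0],
    [0, [0, 0, 0], 0],
    [0, [0, 0, 0], 0],
  ],
)

```text
clock: 10.3
eef_pos: [434.6, -229.9, 94.5]
eef_rot: [3.142, 0.0, -1.305]
wrist_force: [0.0, -0.3, -0.2]
finger_gap: 0.4
```

Request:
arm_command(
  steps=[
    [0, [0, 0, 0], 0],
    [0, [0, 0, 0], 0],
    [0, [0, 0, 0], 0],
    [0, [0, 0, 0], 0],
    [0, [0, 0, 0], 0],
  ],
)

```text
clock: 10.72
eef_pos: [434.6, -229.9, 94.4]
eef_rot: [3.142, 0.0, -1.305]
wrist_force: [0.1, 0.5, -0.5]
finger_gap: 0.5
```

Request:
arm_command(
  steps=[
    [0, [0, 0, -2.8], 0],
    [0, [0, 0, -3], 0],
    [0, [0, 0, -3], 0],
    [0, [0, 0, -3], 0],
    [0, [0, 0, -3], 0],
  ],
)

```text
clock: 11.13
eef_pos: [434.4, -229.8, 244.0]
eef_rot: [-3.142, -0.0, -1.305]
wrist_force: [0.6, 0.3, -0.3]
finger_gap: 0.6
```

Request:
arm_command(
  steps=[
    [0, [0, 0, -2], 0],
    [0, [0, 0, -1], 0],
    [0, [0, 0, -0.5], 0],
    [0, [0, 0, 0], 0],
    [0, [0, 0, 0], 0],
  ],
)

```text
clock: 11.55
eef_pos: [434.4, -229.7, 276.1]
eef_rot: [3.14, 0.001, -1.305]
wrist_force: [0.8, 0.2, -0.9]
finger_gap: 0.3
```

Run:
```python
from h import *
import cv2
tool([434,-230,95])
p,d=manip.camera("scene"); cv2.imwrite("pics/s4.png",p[:,:,::-1])
```

```text
t 11.55 pos [ 434.4 -229.7  276.1] rot [ 3.140e+00  1.000e-03 -1.305e+00] q [-0.56  0.12  1.57 -0.    1.45  0.74] gap 0.3
tool shift cm [ 0.04  0.02 18.11]
```

View pics/s4.png

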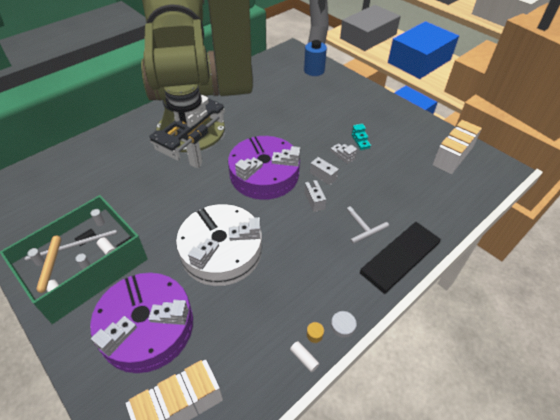

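The hand is raised to 276 mm. Jaws (e.g. (343,150)), chuck (219,240) and key are where they were, so I'm handing in.

```bash
python3 -c "
from cell import manip
print(manip.sign_off())"
```

```text
the job is handed in; nothing more can be done
None
```

I pointed first at the loose stepped jaw and then at the empty slot on the steel chuck, with the fingers shut, and handed the job in at about 11.6 s.

| Target | Fingertips held at (x, y, z in mm) | Height above the point | Held for |
|---|---|---|---|
| Loose stepped jaw | 462, 317, 70.5 | about 22 mm | about 2.1 s |
| Empty slot | 435, -230, 94.4 | about 24 mm | about 2.1 s, including the correction below |

- **Slot correction:** I first came down about 6 mm to one side of the slot's middle, though still above the slot, and moved sideways at the start of the hold.
- **Position accuracy:** the camera views disagreed by 2–5 mm on each target, so I aimed at the middle of their spread.
- **Final checks:** the fingertips ended 276 mm above the bench. The wrist force readings never rose above about 1.5 N, which is noise. The last picture shows the jaws, chuck and key where they were.

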